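# Rock a pipe marking gauge to its set angle and hold it

## Task

Take the pipe marking gauge by its square barrel and seat it upright astride the top of the strapped-down pipe, both V legs square on the longer bare stretch beside the weld bead, not on the bead. Then rock it round the pipe until its swinging plumb needle settles on the index that was set on the dial rim, and finish while still gripping it there, legs pressed lightly and squarely on the pipe, so that the punch can be struck. Do not lean hard on the pipe, and leave the hammer, grinding disc and cast rosette where they lie.

Things in the scene. Friction and masses are not known exactly. Their poses are not given: they have to be found in the camera images.
- gauge: Loose pipe marking gauge, bare aluminium, 0.5 kg, 182 mm tall, legs 80 (y) x 44 (x) mm, at first standing on its feet. Origin: centre of its underside; z up. Two legs form a 90 degree inverted V along x (apex z = 28 mm, 56 mm wide at the feet). Square barrel 24 x 24 mm at x = -8, y = 0, up to z = 172 mm. Round 96 mm dial faces +x (x = 4 to 23 mm), its top at z = 140 mm: grip the barrel's y sides above it.
- gauge_grip (a point): Point on the gauge's barrel axis at x = -8, y = 0, z = 158 mm of the gauge: the middle of the free barrel above the dial, below the 16 mm punch head (z = 172 to 182 mm). Axes as the gauge.
- gauge_bore (a point): Point of the gauge at x = y = 0, z = -14.6 mm: it lies on the pipe's centre line when both legs sit on the pipe. Axes as the gauge.
- needle (a joint): Plumb needle on the dial: a black hand 36 mm long, weighted below its pivot (gauge z = 92 mm); its tip swings to straight up and settles in about 1 s. Radians about the gauge's x: 0 = tip to the dial's top, positive = tip to the gauge's -y. When the gauge's top leans to its own +y by an angle (turned about the pipe), the needle settles at plus that angle.
- index (a joint): Setting index: a dark steel tab on the dial's rim, 9 mm wide, jutting 7 mm past the rim, pointed inwards; already set and tight, 0.25 to 0.6 rad from the top. Same zero and sense as the needle: the needle is on the index when both values are equal, so the gauge's top must lean to its own +y by the index value.
- needle_tip (a point): Tip of the needle, 36 mm from its pivot; z axis along the hand, pivot to tip.
- index_tip (a point): Pointed inner end of the index, 39 mm from the dial's centre; z axis from the dial's centre outwards through the index.
- pipe: Steel pipe, 60.3 mm outside diameter, 300 mm long along its x, strapped by U-bolts (tops at z = 124 mm) in two blue V-blocks 44 mm long at x = -115 and +115 mm; all fixed. Origin: on the bench below the pipe's middle; its centre line is level at z = 85 mm. A weld bead 9 mm wide, 3.5 mm proud, rings it at x = -45 mm; the longer bare stretch is x = -40 to +93 mm.
- pipe_spot (a point): Point on the pipe's centre line at x = 25 mm of the pipe: middle of the longer bare stretch. Axes as the pipe (x along it, z up).
- hammer: Hammer with a wooden handle, 280 mm long, lying on the bench; bystander, do not disturb.
- disc: Grey grinding disc, 125 mm diameter, 6 mm thick, flat on the bench; bystander.
- rosette: Cast steel rosette, 92 mm diameter, 14 mm tall, flat on the bench; bystander.
Not all that is in view belongs to the job. What is shaped like the gauge but brown or purple is not meant.

How it is judged (in metres and radians):
On the way, in this order (a step that is already met when the one before it is completed fails the run):
1. the gauge is held upright (within 0.15 rad) with both legs on the longer bare stretch of the pipe (x of gauge_bore in the frame of pipe_spot between -0.035 and 0.035 m and y of gauge_bore in the frame of pipe_spot between -0.003 and 0.003 m and z of gauge_bore in the frame of pipe_spot between -0.003 and 0.003 m and angle between the x axis of gauge_bore and the x axis of pipe_spot, either way round below 0.1 rad and contact force between gauge and pipe above 1 N and angle between gauge's own z axis and vertical below 0.15 rad and contact force between the fingers and gauge above 1 N), for 0.2 s.
2. still astride the pipe and held, its needle has settled on the index (x of gauge_bore in the frame of pipe_spot between -0.035 and 0.035 m and y of gauge_bore in the frame of pipe_spot between -0.003 and 0.003 m and z of gauge_bore in the frame of pipe_spot between -0.003 and 0.003 m and angle between the x axis of gauge_bore and the x axis of pipe_spot, either way round below 0.1 rad and contact force between gauge and pipe above 1 N and angle between the z axis of needle_tip and the z axis of index_tip, either way round below 0.07 rad and velocity of joint needle between -0.3 and 0.3 rad/s and contact force between the fingers and gauge above 3 N and linear speed of gauge below 0.01 m/s), for 0.5 s.
At the end, for the whole second after the job is handed in: Held by the fingers (over 3 N) and still, both legs on the pipe (over 1 N; seated within 3 mm, within 35 mm of the middle of the longer bare stretch, square within 0.1 rad), the needle at rest within 0.07 rad (4 degrees) of the index (all of step 2); the arm keeps its last pose, push and grip.
It fails at once if the gauge is pressed on the pipe with more than 60 N (contact force between gauge and pipe above 60 N).
It fails at once if the hammer is shifted by more than 20 mm (distance of hammer from where it was at the start of the episode above 0.02 m).
It fails at once if the disc is shifted by more than 20 mm (distance of disc from where it was at the start of the episode above 0.02 m).
It fails at once if the rosette is shifted by more than 20 mm (distance of rosette from where it was at the start of the episode above 0.02 m).
It also fails if it takes over 45 s, if anything falls off the work surface, if the arm or the gripper's body presses on something with over 40 N, if the wrist force passes 120 N, or if a joint passes its speed limit or range.

## Robot

A 6-joint arm with a two-finger parallel gripper is mounted at the origin on the work surface. World frame = base frame: x ahead of the robot, y to its left, z up, the work surface at z = 0. Lengths are in mm, angles in rad, forces in N, time in s.
With the tool pointing down it reaches from about 375 to 825 mm from the base axis. Payload 5.5 kg.
Tool frame: the origin (TCP) lies midway between the tips of the shut fingers; the grasp point (between the pads) lies 19 mm behind it; z points along the fingers, y is the direction in which the jaws open and shut (so a half turn about z gives the same grasp; the last joint's range is limited). The gripper opens to 85 mm and grips with 20 to 120 N. Pads are 22 mm wide; open, the fingers measure 114 mm over their backs; the gripper's body (76 mm by 85 mm) begins 54 mm behind the grasp point. The pads swing forward as they close: fully open they stand 13 mm farther back than shut.
Start: joints at [1.325, 0.314, -0.047, 1.21, 0, 1.571], TCP at [145.996, 581.962, 231.299] pointing down, gripper open.
Joint ranges: [-2.67, 2.67], [-0.69, 1.73], [-1.03, 1.25], [-2.08, 2.16], [-1.42, 1.45], [-3.14, 3.14]. Speed limits (rad/s): [2.39, 2.39, 3.01, 3.14, 3.14, 3.14].

## Interface

Orientations are given as a rotation vector (axis times angle).
In Python, from bench import r, kinematics, snapshot, calibration, models gives the robot as it stands. Calls block until the motion is done:
- r.move_to(position, orientation): joint-space move of the TCP to a pose.
- r.line_to(position, rot=None, velocity=150, until_force=None): straight line of the TCP; rot=None keeps the orientation; velocity is the mean speed in mm/s. With until_force (N) it stops when the force on the tool has changed by that much, and returns True; else False.
- r.goto_joints(angles): joint-space move.
- r.open_gripper() and r.clamp(newtons=None): open the fingers fully, or close them until they stop; newtons is the grip in N (None keeps the last).
- r.wait(seconds).
- kinematics.inverse_kinematics(position, orientation): joint angles nearest the present ones, or None.
- r.observe(): the state.
- snapshot(name): name is "side" or "top" or "wrist"; returns (picture, depth): 420x560x3 uint8, red, green, blue; 420x560 float32, mm along the optical axis (not along the pixel's ray), 0 where there is no reading.
- calibration(name): a dict with "camera_matrix" (3x3 intrinsics, pixels), "R" (3x3) and "t" (3): a world point X has camera coordinates R X + t; the wrist camera has in their place "T_tool_cam" (4x4, takes a point from camera to tool coordinates, whose origin is the TCP and whose axes are the flange's). Camera axes: x right, y down, z forward; pixel columns grow to the right and rows downward; lengths in mm; the calibration is good to about 2 mm. A picture is of the moment at which its call begins: read the wrist's pose just before it. calibration takes no time and is no camera call.
A pose or a line that the arm cannot do raises r.IKError and nothing moves.
- r.hand_in(): hands the job in, once; it reports no verdict.
Trained networks look in the newest picture that a camera, given by its name, has taken for a name from the list of things; names that differ only in an ending like _2 or _b are one class to them, and where a whole thing is asked for, a point or a joint stands for the part that bears it (a point fixed in the world has none). Each returns a list of dicts, best first, with "conf" (0 to 1); they miss things now and then, are a little off and sometimes report something else, mostly with a low value. They report only what shows in the picture. A call takes as long as a camera call. They do not tell look-alikes from the thing itself.
- models.find_in(target, camera): "box" ([centre column, centre row, width, height] in pixels, round what is visible of it).
- models.landmark_of(target, camera): "xy" ([column, row] in pixels: a listed point, or the origin of a listed thing).
The state is a dict: "clock": time; "joint_pos": joint angles; "joint_velocities": joint speeds; "joint_efforts": joint torques, N m; "ee_pos": TCP position; "orientation": TCP orientation; "ft_force": force on the tool from outside, world axes, zero at the start; "moment": the same for the moment, N m; "width": finger opening in mm.
Only numpy, scipy, OpenCV 4.12 (cv2) and the standard library are available. Lean on these libraries where they do the work, as an engineer would, in place of code of your own. Each camera call takes 0.05 s, during which the arm holds its last target.

## Working session

There is one attempt and no reset: what is moved stays moved. The work goes in short steps, each a Python script; the robot and the scene stay as the last script left them, time stands still between calls to the robot, and variables do not carry over. Pictures are saved under pics/ and viewed, and the job is handed in when it is done.

```bash
ls; mkdir -p pics; python3 - <<'E'
from bench import r, snapshot, calibration, models
import cv2, numpy as np
print(r.observe())
for n in ["side","top","wrist"]:
    p,d=snapshot(n); cv2.imwrite(f"pics/{n}0.png",p[:,:,::-1]); np.save(f"{n}0.npy",d)
    c=calibration(n); print(n,{k:np.round(v,3).tolist() for k,v in c.items()})
    for t in ["gauge","pipe","index","needle"]:
        print(n,t,[(np.round(x["box"]).tolist(),round(x["conf"],2)) for x in models.find_in(t,n)])
E
```

```text
pics
{'clock': 0.0, 'joint_pos': array([ 1.32499470e+00,  3.14222557e-01, -4.80796480e-02,  1.21018272e+00,
       -1.10826012e-05,  1.57083171e+00]), 'joint_velocities': array([-5.11221505e-04, -1.36453997e-05, -1.41158480e-03, -1.15844627e-03,
       -1.45597518e-04,  1.09155160e-04]), 'joint_efforts': array([ 7.03489968e-04, -5.39584994e+01,  3.39751232e+01,  1.93618628e-02,
        1.94862223e-04,  3.82147263e-06]), 'ee_pos': array([145.86481132, 581.41016376, 230.43638137]), 'orientation': array([-3.85164015e-01, -3.11769383e+00,  2.63441705e-03]), 'ft_force': array([ 0.38131147, -0.14919488,  0.81554642]), 'moment': array([0.01985258, 0.02787595, 0.03002345]), 'width': 85.76847759767963}
side {'camera_matrix': [[389.964, 0.0, 276.04], [0.0, 389.964, 208.208], [0.0, 0.0, 1.0]], 'R': [[-0.988, -0.155, -0.005], [-0.08, 0.542, -0.836], [0.132, -0.826, -0.548]], 't': [588.34, 156.463, 950.114]}
side gauge [([311.0, 262.0, 27.0, 80.0], 0.91), ([304.0, 321.0, 54.0, 83.0], 0.65), ([260.0, 268.0, 34.0, 83.0], 0.62), ([360.0, 288.0, 49.0, 80.0], 0.61)]
side pipe [([317.0, 209.0, 107.0, 6
[... 194 characters left out ...]
[0.0, 479.883, 214.49], [0.0, 0.0, 1.0]], 'R': [[-0.02, -1.0, -0.024], [-0.981, 0.024, -0.192], [0.193, 0.02, -0.981]], 't': [28.301, 605.605, 1239.246]}
top gauge [([215.0, 297.0, 30.0, 40.0], 0.86), ([248.0, 254.0, 39.0, 23.0], 0.79), ([236.0, 214.0, 29.0, 36.0], 0.63), ([176.0, 256.0, 34.0, 33.0], 0.61)]
top pipe [([353.0, 250.0, 86.0, 113.0], 0.7)]
top index []
top needle [([355.0, 250.0, 80.0, 113.0], 0.3)]
wrist {'camera_matrix': [[342.576, 0.0, 280.677], [0.0, 342.576, 210.638], [0.0, 0.0, 1.0]], 'T_tool_cam': [[0.001, -0.948, -0.317, 82.867], [1.0, 0.001, 0.001, 0.111], [-0.0, -0.317, 0.948, -142.165], [0.0, 0.0, 0.0, 1.0]]}
wrist gauge []
wrist pipe []
wrist index []
wrist needle []
```

View pics/side0.png

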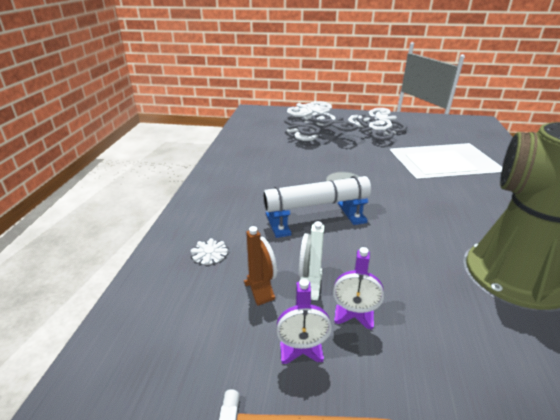

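View pics/top0.png

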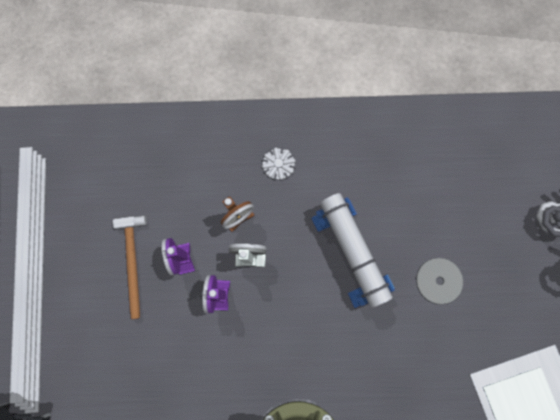

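```bash
python3 - <<'E'
import cv2
a=cv2.imread("pics/side0.png")[215:370,225:400]; b=cv2.imread("pics/top0.png")[185:325,150:275]
cv2.imwrite("pics/sc.png",cv2.resize(a,None,fx=4,fy=3.8,interpolation=cv2.INTER_CUBIC)[:600]);cv2.imwrite("pics/tc.png",cv2.resize(b,None,fx=4.2,fy=4.2,interpolation=cv2.INTER_CUBIC))
E
```

```text
(no output)
```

View pics/sc.png

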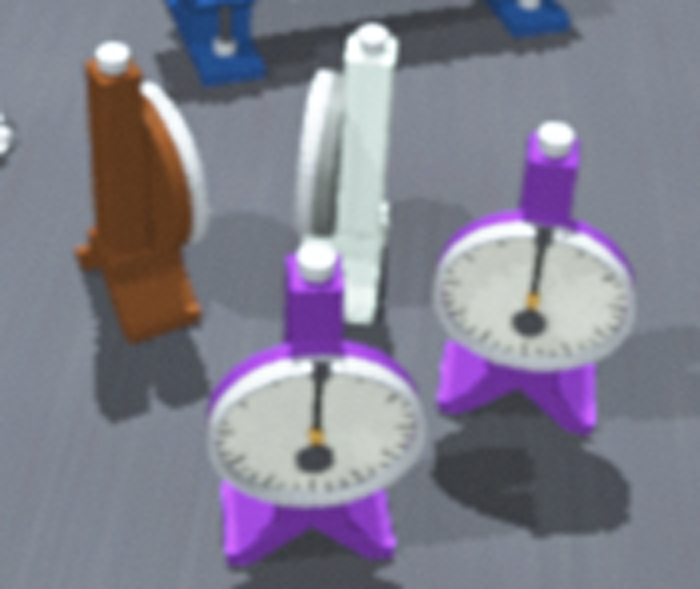

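View pics/tc.png

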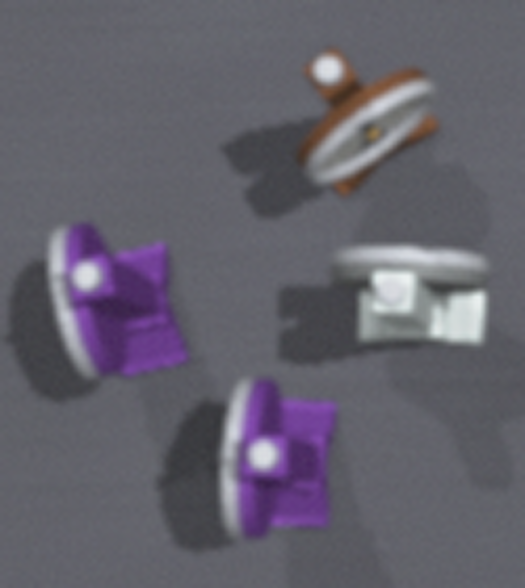

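The candidates are, as side / top pixel:
- brown at (258,265) / (236,214)
- purple at (358,290) / (177,257)
- purple at (303,325) / (213,294)
- pale bare-aluminium at (313,262) / (248,255)

I choose the pale one. The crops confirm an aluminium body with the dial facing up-image (+x). The pipe is at top (355,250). Next I measure poses from depth.

```bash
cat > h.py <<'E'
import numpy as np, cv2
from bench import r, snapshot, calibration, models, kinematics
from scipy.spatial.transform import Rotation as Ro
def cloud(name,d,ee=None,rot=None):
    c=calibration(name);K=np.array(c["camera_matrix"]);v,u=np.mgrid[0:420,0:560]
    P=np.stack([(u-K[0,2])/K[0,0]*d,(v-K[1,2])/K[1,1]*d,d],-1)
    if name=="wrist":
        T=np.array(c["T_tool_cam"]); P=P@T[:3,:3].T+T[:3,3]
        P=P@Ro.from_rotvec(rot).as_matrix().T+ee
    else: P=(P-np.array(c["t"]))@np.array(c["R"])
    P[d<=0]=np.nan
    return P
def proj(name,X,ee=None,rot=None):
    c=calibration(name);K=np.array(c["camera_matrix"]);X=np.atleast_2d(X)
    if name=="wrist":
        T=np.array(c["T_tool_cam"]); X=(X-ee)@Ro.from_rotvec(rot).as_matrix(); Y=(X-T[:3,3])@T[:3,:3]
    else: Y=X@np.array(c["R"]).T+c["t"]
    Y=Y@K.T; return Y[:,:2]/Y[:,2:]
E
python3 - <<'E'
from h import *
np.set_printoptions(precision=1,suppress=True)
img=cv2.imread("pics/top0.png")
for n in["top","side"]:
    P=cloud(n,np.load(n+"0.npy")); img=cv2.imread(f"pics/{n}0.png").astype(int)
    print(n,"bench z",np.nanmedian(P[...,2]))
    # pipe
    reg=np.zeros((420,560),bool)
    if n=="top": reg[185:315,310:400]=1
    else: reg[170:240,255:380]=1
    z=P[...,2]; m=reg&(z>95)&(z<122)
    Q=P[m]; c=Q[:,:2].mean(0); u,s,vt=np.linalg.svd(Q[:,:2]-c,full_matrices=False); ax=vt[0]*np.sign(vt[0][0])
    t=(Q[:,:2]-c)@ax; w=(Q[:,:2]-c)@np.array([-ax[1],ax[0]])
    print("pipe c",c,"ax",ax,np.degrees(np.arctan2(ax[1],ax[0])),"t",np.percentile(t,[0,1,99,100]),"w",np.percentile(w,[1,99]),"ztop",np.percentile(Q[:,2],[50,90,99]))
    reg[:]=0
    if n=="top": reg[238:275,225:272]=1
    else: reg[220:303,296:330]=1
    sat=img.max(-1)-img.min(-1)
    for lo,hi in[(5,30),(30,135),(145,171),(176,190)]:
        m=reg&(z>lo)&(z<hi)&(sat<60); Q=P[m]
        if len(Q)>3: print(lo,hi,len(Q),"min",np.percentile(Q,2,0),"max",np.percentile(Q,98,0),"med",np.median(Q,0))
E
```

```text
top bench z 0.8292461910549788
pipe c [ 500. -158.] ax [0.9 0.4] 23.765337465495065 t [-146.2 -143.4  150.5  154.3] w [-30.5  27.1] ztop [112.7 118.  121. ]
5 30 273 min [456.8  66.6   5.1] max [550.8 186.3  28. ] med [487.2 102.    9.6]
30 135 302 min [475.5  74.6  32.9] max [518.6 165.7 134.6] med [500.6 110.9 111.9]
145 171 38 min [475.8 108.  145.4] max [515.4 133.7 171. ] med [484.2 113.6 164. ]
176 190 44 min [480.7 114.8 176.2] max [497.7 129.8 187. ] med [487.8 121.9 182.5]
side bench z -0.6173813404285569
pipe c [ 502.3 -143.3] ax [0.9 0.4] 23.70817674036824 t [-156.8 -152.9  143.5  144.1] w [-30.5  18.8] ztop [109.1 114.7 119.9]
5 30 130 min [471.9 114.5   6.5] max [492.7 163.2  29.3] med [482.  148.9  18.1]
30 135 778 min [473.9 120.9  33.7] max [517.2 170.  133.7] med [495.6 137.3  95.6]
145 171 137 min [474.4 114.  145.7] max [497.6 308.3 170.8] med [485.3 134.3 159.5]
176 190 102 min [480.2 115.2 176.8] max [505.7 306.9 182.8] med [494.9 296.6 181.4]
```

```bash
python3 - <<'E'
from h import *
np.set_printoptions(precision=2,suppress=True)
def rot(yaw,tilt=0,flip=0):
    # tool down, tool x along world yaw; tilt about tool y
    M=Ro.from_euler('z',yaw)*Ro.from_rotvec([np.pi,0,0])*Ro.from_euler('y',tilt)
    return M.as_rotvec()
for yaw in[0,np.pi]:
    print("grasp",yaw,kinematics.inverse_kinematics([488,122,140],rot(yaw)))
# dial view: camera pos given
T=np.array(calibration("wrist")["T_tool_cam"])
for tilt in np.arange(-1,1.01,.2):
  for D in (200,260):
    M=Ro.from_rotvec(rot(0,tilt)).as_matrix()
    f=M@T[:3,:3]@[0,0,1]
    tgt=np.array([515,122,100]); cam=tgt-D*f; tcp=cam-M@T[:3,3]
    print(round(tilt,1),D,"fwd",f,"tcp",tcp,"cam",cam,kinematics.inverse_kinematics(tcp,M and rot(0,tilt) if False else rot(0,tilt)))
# pipe poses
yp=np.radians(23.7); a=np.array([np.cos(yp),np.sin(yp),0]); 
for s in(1,-1):
  for flip in(0,1):
   for lean in np.arange(-.6,.61,.3):
    # gauge x = s*a ; lean top to gauge +y by lean => rotate about gauge x by -lean
    gz=Ro.from_rotvec(-lean*s*a).apply([0,0,1])
    M=Ro.from_rotvec(-lean*s*a)*Ro.from_rotvec(rot(yp+(0 if s==1 else np.pi)+flip*np.pi))
    c=np.array([501,-151,85])+25*a*1
    tcp=c+gz*(14.6+139)-8*s*a
    print(s,flip,round(lean,1),tcp,kinematics.inverse_kinematics(tcp,M.as_rotvec()))
E
```

```text
grasp 0 [ 0.24  0.19 -0.42  0.96  0.   -2.9 ]
grasp 3.141592653589793 [ 0.24  0.19 -0.42  0.96  0.    0.24]
-1.0 200 fwd [-0.97 -0.   -0.25] tcp [544.46 122.22 142.09] cam [708.86 122.11 149.17] None
-1.0 260 fwd [-0.97 -0.   -0.25] tcp [602.62 122.25 156.84] cam [767.02 122.14 163.93] None
-0.8 200 fwd [-0.9  -0.   -0.43] tcp [535.51 122.22 147.11] cam [695.23 122.11 186.71] [ 0.16  1.    0.62  1.98  0.11 -3.03]
-0.8 260 fwd [-0.9  -0.   -0.43] tcp [589.58 122.25 173.12] cam [749.29 122.14 212.72] None
-0.6 200 fwd [-0.8 -0.  -0.6] tcp [525.74 122.22 150.24] cam [674.41 122.11 220.79] [ 0.17  0.78  0.34  1.72  0.1  -3.  ]
-0.6 260 fwd [-0.8 -0.  -0.6] tcp [573.56 122.25 186.48] cam [722.23 122.14 257.02] [ 0.16  0.87  0.6   1.89  0.09 -3.01]
-0.4 200 fwd [-0.66 -0.   -0.75] tcp [515.55 122.22 151.37] cam [647.23 122.11 250.05] [ 0.19  0.57  0.08  1.47  0.07 -2.97]
-0.4 260 fwd [-0.66 -0.   -0.75] tcp [555.22 122.25 196.39] cam [686.9  122.14 295.06] [ 0.18  0.63  0.27  1.61  0.07 -2.98]
-0.2 200 fwd [-0.5  -0.   -0.87] tcp [505.33 122.22 150.46] cam [614.79 122.11 273.33] [ 0.21  0.
[... 2217 characters left out ...]
.32 211.77] [ 0.26  0.03 -0.57  0.86 -0.59 -0.18]
-1 0 -0.3 [512.97 -96.17 231.74] [-0.01  0.05 -0.4   0.99 -0.27 -0.45]
-1 0 0.0 [ 531.22 -137.74  238.6 ] [-0.25  0.21 -0.16  1.2   0.   -0.67]
-1 0 0.3 [ 549.46 -179.3   231.74] [-0.43  0.47  0.14  1.47  0.2  -0.86]
-1 0 0.6 [ 566.08 -217.15  211.77] [-0.54  0.79  0.51  1.8   0.33 -1.05]
-1 1 -0.6 [496.36 -58.32 211.77] [ 0.26  0.03 -0.57  0.86 -0.59  2.96]
-1 1 -0.3 [512.97 -96.17 231.74] [-0.01  0.05 -0.4   0.99 -0.27  2.7 ]
-1 1 0.0 [ 531.22 -137.74  238.6 ] [-0.25  0.21 -0.16  1.2   0.    2.47]
-1 1 0.3 [ 549.46 -179.3   231.74] [-0.43  0.47  0.14  1.47  0.2   2.28]
-1 1 0.6 [ 566.08 -217.15  211.77] [-0.54  0.79  0.51  1.8   0.33  2.1 ]
```

```bash
cat >> h.py <<'E'
def rot(yaw,tilt=0):
    return (Ro.from_euler('z',yaw)*Ro.from_rotvec([np.pi,0,0])*Ro.from_euler('y',tilt)).as_rotvec()
def look(tgt,yaw,tilt,D):
    T=np.array(calibration("wrist")["T_tool_cam"])
    R=rot(yaw,tilt);M=Ro.from_rotvec(R).as_matrix(); f=M@T[:3,:3]@[0,0,1]
    return np.array(tgt)-D*f-M@T[:3,3],R
def shot(tag,name="wrist"):
    o=r.observe(); p,d=snapshot(name)
    cv2.imwrite(f"pics/{tag}.png",p[:,:,::-1]); np.savez(f"{tag}.npz",d=d,ee=o["ee_pos"],rot=o["orientation"])
    return p,d,o
E
python3 - <<'E'
from h import *
o=r.observe(); up=o["ee_pos"]+[60,0,90]
p,R=look([515,122,100],0,-.4,310); print(p)
try: r.line_to([146,582,310]) 
except Exception as e: print(e)
r.move_to(p,R); print(r.observe()["clock"])
p2,d,o=shot("w1"); print(o["ee_pos"],o["clock"])
for t in["gauge","index","needle"]: print(t,[(np.round(x["box"]).tolist(),round(x["conf"],2)) for x in models.find_in(t,"wrist")])
for t in["needle_tip","index_tip","gauge_grip"]: print(t,[(np.round(x["xy"]).tolist(),round(x["conf"],2)) for x in models.landmark_of(t,"wrist")])
E
```

```text
[588.27546353 122.28204493 233.90036492]
5.2
[588.22949486 122.60563206 233.98847028] 5.2
gauge [([88.0, 216.0, 130.0, 170.0], 0.85), ([284.0, 228.0, 105.0, 156.0], 0.65), ([247.0, 98.0, 123.0, 160.0], 0.63), ([210.0, 283.0, 53.0, 158.0], 0.56)]
index [([39.0, 264.0, 9.0, 10.0], 0.6)]
needle [([283.0, 210.0, 16.0, 46.0], 0.74), ([302.0, 237.0, 12.0, 14.0], 0.31)]
needle_tip [([282.0, 229.0], 0.6)]
index_tip [([300.0, 236.0], 0.66), ([50.0, 250.0], 0.61), ([252.0, 149.0], 0.54)]
gauge_grip [([209.0, 340.0], 0.92), ([219.0, 144.0], 0.83), ([281.0, 278.0], 0.68), ([64.0, 270.0], 0.57)]
```

View pics/w1.png

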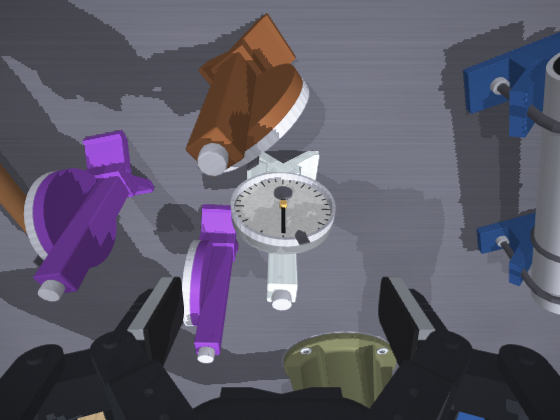

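The wrist view shows the aluminium gauge's dial face at (283,210), the needle pointing to its top at (283,232), and the index tab at about (301,238), on the world -y side, so the value is positive. Next I take a close crop and measure the angle and pose.

```bash
python3 - <<'E'
from h import *
np.set_printoptions(precision=1,suppress=True)
Z=np.load("w1.npz"); img=cv2.imread("pics/w1.png")
cv2.imwrite("pics/w1c.png",cv2.resize(img[150:315,220:350],None,fx=4.5,fy=3.6,interpolation=cv2.INTER_CUBIC))
P=cloud("wrist",Z["d"],Z["ee"],Z["rot"])
for px in[(283,203),(300,236),(282,300),(284,190),(260,200),(310,220),(282,285)]: print(px,P[px[1],px[0]])
z=P[...,2]; reg=np.zeros((420,560),bool); reg[175:312,228:338]=1
h=reg&(z>177)&(z<190); print("head",h.sum(),np.nanmedian(P[h],0),P[h].min(0),P[h].max(0))
b=reg&(z>144)&(z<170); b[:, :255]=0; print("barrel",b.sum(),P[b].min(0),P[b].max(0))
# dial plane
m=np.zeros((420,560),bool); m[192:232,248:318]=1; m&=(z>50)&(z<140)&(P[...,0]>500)
Q=P[m]; 
for _ in range(4):
    c=np.median(Q,0) if _==0 else Q.mean(0); u,s,vt=np.linalg.svd(Q-Q.mean(0),full_matrices=False); n=vt[2]*np.sign(vt[2][0]); e=(Q-Q.mean(0))@n; Q=Q[abs(e)<2*e.std()+.3]
print("dial n",np.round(n,4),"yaw deg",np.degrees(np.arctan2(n[1],n[0])),"c",Q.mean(0),"rms",e.std(),len(Q))
# head top circle & dial yaw via rays
E
```

```text
(283, 203) [516.  120.8  94.3]
(300, 236) [515.8 107.  136. ]
(282, 300) [491.9 121.8 181.3]
(284, 190) [513.5 119.7  71.9]
(260, 200) [509.6 142.6  82.4]
(310, 220) [507.4  96.5 107.8]
(282, 285) [498.2 121.8 172. ]
head 271 [489.7 122.5 181.3] [479.6 114.6 177. ] [494.7 130.4 183. ]
barrel 760 [477.2 102.5 144. ] [517.2 135.  170. ]
dial n [ 1.  -0.1 -0. ] yaw deg -3.0961963678804754 c [508.7 120.9  97.7] rms 0.4629537065642925 2440
```

View pics/w1c.png

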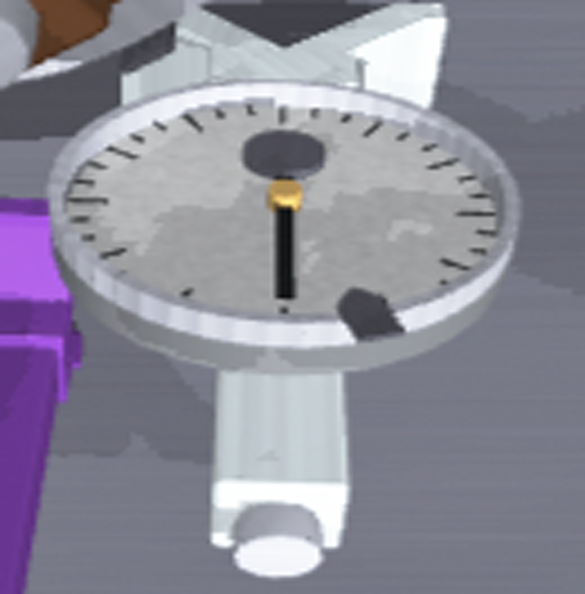

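```bash
python3 - <<'E'
from h import *
np.set_printoptions(precision=2,suppress=True)
Z=np.load("w1.npz"); ee,rt=Z["ee"],Z["rot"]; yaw=-.054
G=np.array([495.6,122.1,0]);Rg=Ro.from_euler('z',yaw).as_matrix()
cc=calibration("wrist");K=np.array(cc["camera_matrix"]);T=np.array(cc["T_tool_cam"]);M=Ro.from_rotvec(rt).as_matrix()
C=ee+M@T[:3,3]
def hit(px,xg):
    d=M@T[:3,:3]@np.linalg.solve(K,[px[0],px[1],1]); o=Rg.T@(C-G); d=Rg.T@d
    return o+d*(xg-o[0])/d[0]
cr=lambda x,y:(220+x/4.5,150+y/3.6)
for nm,q in dict(needletip=(284,298),cap=(284,190),tabtip=(347,295),tabL=(340,310),tabout1=(372,337),tabout2=(403,330),dialL=(55,195),dialR=(518,215)).items():
    print(nm,[hit(cr(*q),x) for x in(14,20,23)])
# overlay
img=cv2.imread("pics/w1.png"); S=6; big=cv2.resize(img[160:260,225:345],None,fx=S,fy=S,interpolation=cv2.INTER_CUBIC)
def pt(g): 
    q=proj("wrist",Rg@np.array(g)+G,ee,rt)[0]; return tuple(int(v) for v in ((q-[225,160]+.5)*S))
for a in(.3,.4,.5,.6):
    cv2.line(big,pt([20,-39*np.sin(a),92+39*np.cos(a)]),pt([20,-55*np.sin(a),92+55*np.cos(a)]),(0,0,255),1)
    cv2.putText(big,str(a),pt([20,-60*np.sin(a),92+60*np.cos(a)]),0,.4,(0,255,255))
for x in(14,23):
  cv2.polylines(big,[np.array([pt([x,-48*np.sin(t),92+48*np.cos(t)]) for t in np.linspace(0,6.3,80)])],True,(0,255,0),1)
cv2.circle(big,pt([20,0,92]),4,(255,0,0),1)
cv2.imwrite("pics/w1o.png",big)
E
```

```text
needletip [array([ 14.  ,  -0.57, 126.13]), array([ 20.  ,  -0.19, 132.09]), array([ 23.  ,   0.01, 135.07])]
cap [array([14.  , -0.76, 86.37]), array([20.  , -0.37, 93.48]), array([23.  , -0.17, 97.03])]
tabtip [array([ 14.  , -12.66, 124.45]), array([ 20.  , -11.92, 130.46]), array([ 23.  , -11.55, 133.46])]
tabL [array([ 14.  , -11.15, 129.52]), array([ 20.  , -10.46, 135.39]), array([ 23.  , -10.11, 138.32])]
tabout1 [array([ 14.  , -16.82, 137.9 ]), array([ 20.  , -15.96, 143.52]), array([ 23.  , -15.54, 146.33])]
tabout2 [array([ 14.  , -22.74, 135.37]), array([ 20.  , -21.71, 141.06]), array([ 23.  , -21.2 , 143.91])]
dialL [array([14.  , 46.51, 91.48]), array([20.  , 45.54, 98.44]), array([ 23.  ,  45.06, 101.92])]
dialR [array([ 14.  , -49.34,  93.19]), array([ 20.  , -47.55, 100.1 ]), array([ 23.  , -46.65, 103.56])]
```

View pics/w1o.png

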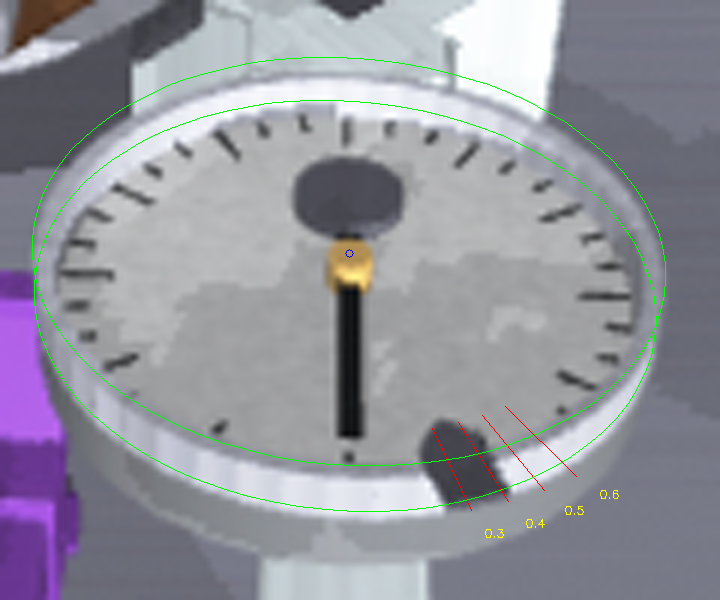

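```bash
python3 - <<'E'
from h import *
for yaw in(-.35,-.5):
    p,R=look([502,-148,115],yaw,.1,330); print(p,kinematics.inverse_kinematics(p,R))
r.move_to(p,R)
im,d,o=shot("w2"); print(o["ee_pos"],o["clock"])
E
```

```text
[ 508.57121322 -150.70734881  287.40632101] [-0.28398228  0.07744275 -0.21537788  1.17819209 -0.00658604 -3.0759038 ]
[ 508.09284443 -151.65893804  287.40632101] [-0.27624309  0.07899252 -0.21361918  1.18066158 -0.02215429 -2.91891692]
[ 508.68117479 -151.16970013  287.41305116] 6.675
```

View pics/w2.png

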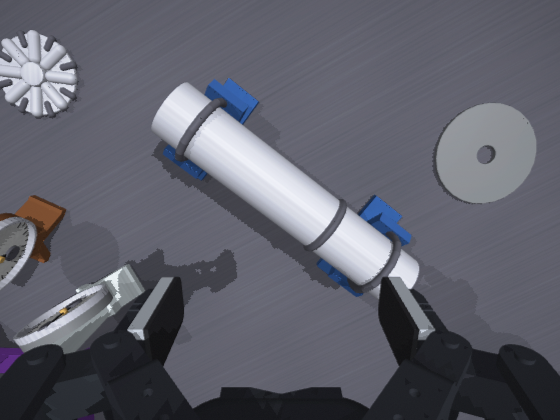

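The pipe runs from (180,115) at the far end to (400,280) at the near end. There are U-bolts at (200,125) and (381,262), and the bead ring is at (325,226), nearer the robot. The longer bare stretch is therefore towards the far end. Next I fit a cylinder.

```bash
python3 - <<'E'
from h import *
from scipy.optimize import least_squares
np.set_printoptions(precision=2,suppress=True)
def fit(P,reg,lab):
    z=P[...,2]; m=reg&(z>88)&(z<118); Q=P[m]
    Q=Q[np.isfinite(Q).all(1)]
    def res(p,Q=Q):
        a=np.array([np.cos(p[2]),np.sin(p[2])]); w=(Q[:,:2]-p[:2])@np.array([-a[1],a[0]])
        return np.hypot(w,Q[:,2]-p[3])-30.15
    s=least_squares(lambda p:np.r_[res(p),(p[0]-502)*1e-3],[502,-150,.41,85],loss='soft_l1',f_scale=1.)
    p=s.x; a=np.array([np.cos(p[2]),np.sin(p[2])]); t=(Q[:,:2]-p[:2])@a
    e=res(p); print(lab,len(Q),"p",p,"deg",np.degrees(p[2]),"rms",np.sqrt(np.median(e**2)),"t",np.percentile(t,[0,.5,1,99,99.5,100]))
    return p,a
Z=np.load("w2.npz"); P=cloud("wrist",Z["d"],Z["ee"],Z["rot"]); reg=np.zeros((420,560),bool); reg[75:300,145:425]=1
z=P[...,2]; reg2=reg.copy(); reg2[270:,370:]=0
print("bench",np.nanmedian(z[320:335,200:350]), np.nanmedian(z[20:70,300:500]))
p,a=fit(P,reg2,"wrist")
for px in[(325,225),(346,202),(318,247),(200,125),(381,262)]: 
    X=P[px[1],px[0]]; print(px,X,"t",(X[:2]-p[:2])@a)
# radial outliers -> bead & ubolts
m=reg&(z>100)&(z<130); Q=P[m]; t=(Q[:,:2]-p[:2])@a; w=(Q[:,:2]-p[:2])@np.array([-a[1],a[0]]); e=np.hypot(w,Q[:,2]-p[3])-30.15
ins=abs(w)<22
for lo in range(-160,160,5):
    k=ins&(t>=lo)&(t<lo+5)
    if k.sum()>5: print(lo,k.sum(),round(np.median(e[k]),1),end=" | ")
print()
P=cloud("top",np.load("top0.npy")); reg=np.zeros((420,560),bool); reg[185:315,310:400]=1; fit(P,reg,"top")
P=cloud("side",np.load("side0.npy")); reg=np.zeros((420,560),bool); reg[170:240,255:380]=1; fit(P,reg,"side")
E
```

```text
bench -0.07140257820279317 -0.5946788173628761
wrist 16088 p [ 503.47 -158.64    0.42   84.62] deg 23.79706841988107 rms 0.4198653992319146 t [-151.5  -140.46 -133.77  146.13  147.24  148.92]
(325, 225) [ 468.28 -178.7   113.85] t -40.2844137437449
(346, 202) [ 448.02 -215.22   -0.59] t -73.5619867990859
(318, 247) [ 449.86 -162.09  109.49] t -50.43837329544731
(200, 125) [ 607.05 -121.86  117.98] t 109.61734463749869
(381, 262) [ 407.   -210.66  113.47] t -109.26190256798208
-155 28 -0.1 | -150 75 0.2 | -145 76 -0.0 | -140 67 0.2 | -135 87 0.0 | -130 110 0.2 | -125 46 0.3 | -120 148 7.8 | -115 374 3.9 | -110 194 -0.1 | -105 197 0.1 | -100 198 0.1 | -95 199 -0.0 | -90 206 0.1 | -85 202 -0.0 | -80 205 -0.1 | -75 204 -0.1 | -70 210 -0.0 | -65 207 -0.0 | -60 207 0.0 | -55 191 0.2 | -50 195 3.0 | -45 254 1.0 | -40 215 -0.0 | -35 220 -0.0 | -30 211 -0.1 | -25 222 -0.2 | -20 217 0.0 | -15 221 -0.2 | -10 221 -0.0 | -5 228 -0.1 | 0 221 -0.1 | 5 227 -0.2 | 10 230 -0.1 | 15 231 -0.1 | 20 229 -0.1 | 25 232 -0.2 | 30 235 -0.1 | 35 237 -0.1 | 40 232 -0.1 | 45 239 -0.1 | 50 240 -0.2 | 55 240 -0.1 | 60 242 -0.2 | 65 245 -0.2 | 70 246 -0.1 | 75 250 -0.1 | 80 249 -0.1 | 85 248 -0.2 | 90 253 -0.3 | 95 257 -0.1 | 100 254 -0.2 | 105 318 0.0 | 110 299 7.4 | 115 168 4.2 | 120 261 -0.1 | 125 267 -0.1 | 130 262 -0.2 | 135 271 -0.2 | 140 263 -0.3 | 145 183 -0.2 | 
top 2428 p [ 502.47 -159.57    0.41   86.27] deg 23.697906157784615 rms 1.1931000657053086 t [-147.84 -146.36 -145.06  148.79  150.51  152.63]
side 1628 p [ 502.25 -158.77    0.42   84.13] deg 23.787629912460215 rms 1.153376836018836 t [-150.5  -149.04 -146.89  149.93  150.08  150.56]
```

```bash
python3 - <<'E'
from h import *
R=rot(-.054)
r.move_to([487.6,122.3,225],R); r.line_to([487.6,122.3,139],velocity=120)
im,d,o=shot("w3"); print(o["clock"],o["ee_pos"],o["ft_force"])
r.clamp(60); o=r.observe(); print(o["clock"],o["width"],o["ee_pos"],o["ft_force"],o["moment"])
shot("w4")
E
```

```text
8.675 [488.21375743 122.13417799 139.69321308] [-0.24703156  0.28114384  0.57700092]
9.3167 23.237729066999457 [487.72647106 122.19078813 139.28909352] [-0.3500217  -0.65177734  3.1199602 ] [-0.17466934  0.17289102 -0.02221741]
```

View pics/w4.png

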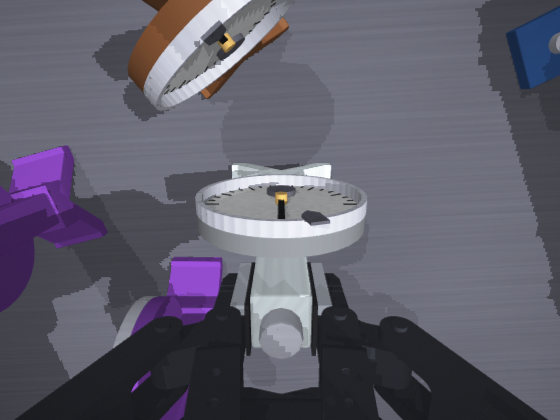

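The jaws are on the barrel (width 23 mm) with the punch head at (281,335), so the grip is good. Next I lift, turn, and approach the pipe.

```bash
cat >> h.py <<'E'
YP=0.4152; A=np.array([np.cos(YP),np.sin(YP),0]); CB=np.array([502.5,-159.2,85])+25*A
H=139.3+14.6
def pose(lean,dz=0,c=CB,dt=0):
    L=Ro.from_rotvec(lean*A)   # gauge x=-A ; lean to gauge +y => rot about gauge x by -lean
    gz=L.apply([0,0,1])
    return c+gz*(H+dz)+(8+dt)*A, (L*Ro.from_rotvec(rot(YP+np.pi))).as_rotvec()
E
python3 - <<'E'
from h import *
p,R=pose(0,dz=100)
q=kinematics.inverse_kinematics(p,R); print(p,q)
r.line_to([487.7,122.2,340],velocity=200)
o=r.observe(); print(o["clock"],o["width"],o["ft_force"])
r.move_to(p,R); p,R=pose(0,dz=14); r.line_to(p,R,velocity=80)
r.wait(.3); o=r.observe(); print(o["clock"],o["width"],o["ft_force"],o["moment"],o["ee_pos"],p)
im,d,o=shot("w5"); shot("s5","side"); shot("t5","top")
E
python3 - <<'E'
import cv2,numpy as np
a=cv2.imread("pics/s5.png")[90:250,230:400]; b=cv2.imread("pics/t5.png")[180:320,300:420]
a=cv2.resize(a,(425,400),interpolation=cv2.INTER_CUBIC);b=cv2.resize(b,(343,400),interpolation=cv2.INTER_CUBIC)
cv2.imwrite("pics/st5.png",np.hstack([a,b]))
E
```

```text
[ 532.69617692 -145.8886928   338.9       ] [-0.26731394  0.20309633  0.05137264  1.41907264  0.         -0.68251394]
10.525 23.03472028634961 [ 0.28060777  1.18056708 -5.52358618]
13.9167 23.09890193477236 [-0.73262453 -0.48959014 -5.1686785 ] [ 0.08141895 -0.05687667  0.01252497] [ 532.84077384 -145.92292869  253.17490957] [ 532.69617692 -145.8886928   252.9       ]
```

View pics/w5.png

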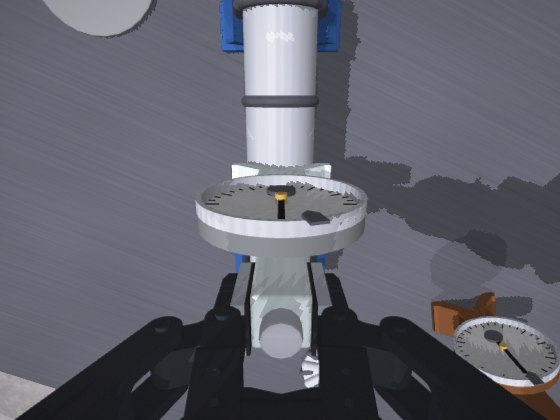

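View pics/st5.png

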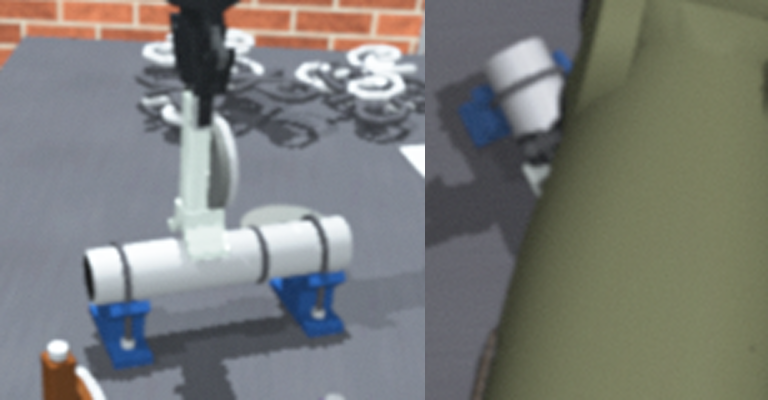

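The wrist view shows the feet (columns 232–330) centred on the pipe (246–316, centre 281). The bead at row 100 is well ahead of the gauge. Next I lower until contact.

```bash
python3 - <<'E'
from h import *
p,R=pose(0,dz=-4)
f=r.line_to(p,R,velocity=20,until_force=7); o=r.observe(); print(f,o["clock"],o["ft_force"],o["moment"],o["ee_pos"],p)
r.wait(.3); o=r.observe(); print(o["clock"],o["ft_force"],o["moment"],o["ee_pos"],o["width"])
E
```

```text
True 14.7667 [ 0.1772238  -0.38640768  4.01525477] [-0.19678655 -0.00368946  0.05433685] [ 533.0372251  -146.53497933  238.85543931] [ 532.69617692 -145.8886928   234.9       ]
15.0667 [-0.52679737 -0.1208853   5.78986987] [-0.20743542  0.0623881   0.04177949] [ 533.09914713 -146.54596353  238.8380129 ] 23.174129190428985
```

```bash
cat >> h.py <<'E'
CB=CB+(-.8)*np.array([-A[1],A[0],0])
W0=np.array([-.5,-.3,-5.3])
def rep(lean):
    o=r.observe(); gz=Ro.from_rotvec(lean*A).apply([0,0,1]); lat=np.cross(gz,A); f=o["ft_force"]-W0
    print(round(o["clock"],2),"axial",round(f@gz,1),"lat",round(f@lat,1),"mA",np.round(o["moment"]@A,2),"pos err",np.round(o["ee_pos"]-pose(lean)[0],1),"w",round(o["width"],1)); return f@gz
E
python3 - <<'E'
from h import *
for dz in(-.5,-1.):
    p,R=pose(0,dz); r.line_to(p,R,velocity=20); r.wait(.15); print(dz); rep(0)
for l in(.08,.16):
    p,R=pose(l,-.5); r.line_to(p,R,velocity=40); r.wait(.15); print("lean",l); rep(l)
E
```

```text
-0.5
15.47 axial 9.3 lat -1.6 mA -0.73 pos err [ 0.5 -0.4 -0. ] w 23.4
-1.0
15.87 axial 12.4 lat -0.9 mA -0.56 pos err [ 0.6 -0.4 -0. ] w 23.2
lean 0.08
16.48 axial 11.1 lat -0.7 mA -0.83 pos err [ 0.7 -0.5 -0. ] w 23.2
lean 0.16
17.08 axial 12.5 lat -1.1 mA -0.9 pos err [ 0.7 -0.6 -0. ] w 23.0
```

```bash
python3 - <<'E'
from h import *
for l in(.24,.33):
    p,R=pose(l,-.5); r.line_to(p,R,velocity=40); r.wait(.15); print("lean",l); rep(l)
r.wait(1.2); shot("w6"); rep(.33)
for t in["needle_tip","index_tip"]: print(t,[(np.round(x["xy"],1).tolist(),round(x["conf"],2)) for x in models.landmark_of(t,"wrist")])
shot("s6","side")
im=cv2.imread("pics/w6.png"); cv2.imwrite("pics/w6c.png",cv2.resize(im[165:265,185:380],None,fx=4,fy=5.9,interpolation=cv2.INTER_CUBIC))
im=cv2.imread("pics/s6.png"); cv2.imwrite("pics/s6c.png",cv2.resize(im[90:250,230:400],None,fx=3.7,fy=3.7,interpolation=cv2.INTER_CUBIC))
E
```

```text
lean 0.24
17.69 axial 12.8 lat -1.1 mA -0.99 pos err [ 0.8 -0.7  0. ] w 23.3
lean 0.33
18.33 axial 13.1 lat -1.4 mA -1.0 pos err [ 0.7 -0.8 -0. ] w 23.2
19.58 axial 15.0 lat -1.4 mA -1.03 pos err [ 0.7 -0.7 -0. ] w 22.9
needle_tip [([302.6, 217.5], 0.96), ([488.9, 326.4], 0.51)]
index_tip [([307.2, 220.9], 0.69), ([494.2, 329.8], 0.64)]
```

View pics/w6c.png

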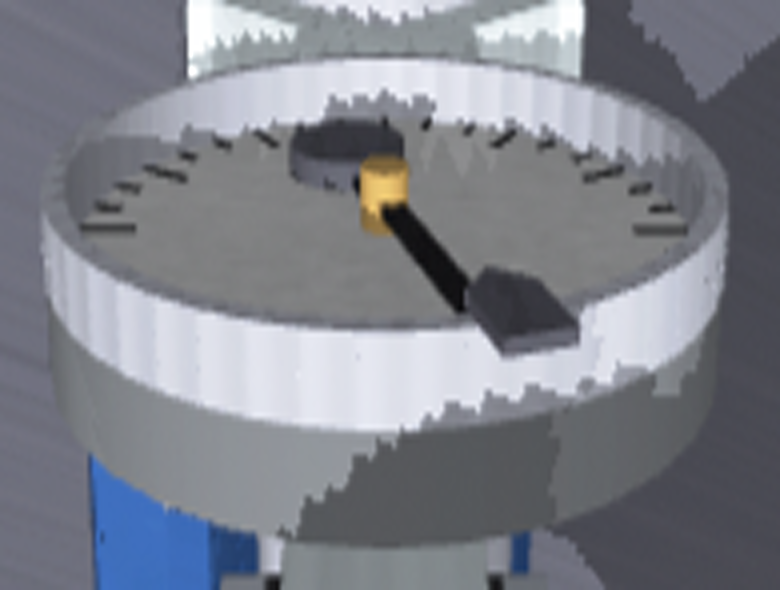

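View pics/s6c.png

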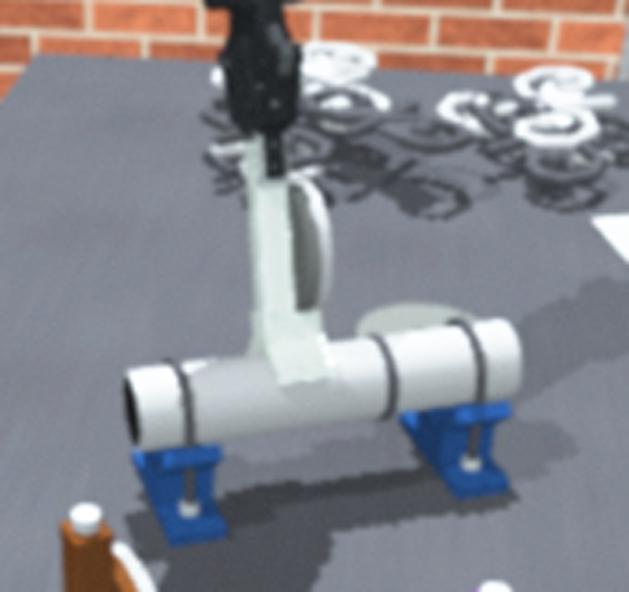

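View pics/w6.png

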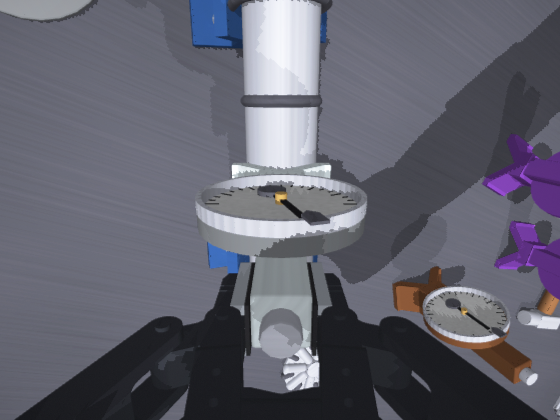

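The needle points straight at the index tab. The tab tip is at crop (487,267) and the needle tip at (465,310), but they lie at different depths, so I check numerically.

```bash
python3 - <<'E'
from h import *
np.set_printoptions(precision=2,suppress=True)
cc=calibration("wrist");K=np.array(cc["camera_matrix"]);T=np.array(cc["T_tool_cam"])
# gauge frame in tool: gauge x=tool x, y=-tool y, z=-tool z; gauge grip axis x=-8 at tool x=0
def hit(px,xg,y0=0,x0=0):
    d=T[:3,:3]@np.linalg.solve(K,[px[0],px[1],1]); o=T[:3,3]
    k=(xg+8+x0-o[0])/d[0]; q=o+d*k
    return np.array([-q[1]-y0, 139.3-q[2]-92])
cr=lambda x,y:(185+x/4-.5+.125,165+y/5.9-.5+.08)
print("dialL/R rim front",hit(cr(43,200),23),hit(cr(727,200),23),"pivot cap",[hit(cr(385,180),x) for x in(18,22,26)])
for x in(20,23,25,27):
    tip=hit(cr(487,267),x); o1=hit(cr(500,342),x);o2=hit(cr(578,322),x);s1=hit(cr(468,290),x);s2=hit(cr(533,283),x)
    f=lambda q:(round(float(np.arctan2(-q[0],q[1])),3),round(float(np.hypot(*q)),1))
    print(x,"tip",f(tip),"outmid",f((o1+o2)/2),"shmid",f((s1+s2)/2),"width",np.linalg.norm(o1-o2))
for x in(16,18,20,22): print(x,"needle end",f(hit(cr(462,305),x)),"root",hit(cr(385,195),x))
E
```

```text
dialL/R rim front [44.57 14.57] [-46.31  14.51] pivot cap [array([-0.89, -9.6 ]), array([-0.86,  4.45]), array([-0.84, 18.51])]
20 tip (0.508, 28.2) outmid (0.429, 44.8) shmid (0.467, 33.4) width 10.522812897589494
23 tip (0.368, 36.1) outmid (0.346, 52.0) shmid (0.354, 41.1) width 9.944597020637305
25 tip (0.305, 41.7) outmid (0.303, 57.0) shmid (0.299, 46.5) width 9.559119769335812
27 tip (0.257, 47.3) outmid (0.266, 62.0) shmid (0.256, 52.0) width 9.17364251803434
16 needle end (0.435, 25.5) root [ -0.89 -10.98]
18 needle end (0.346, 30.6) root [-0.88 -4.15]
20 needle end (0.283, 35.9) root [-0.87  2.69]
22 needle end (0.237, 41.3) root [-0.85  9.52]
```

Index is about 0.31–0.335 from three estimates, and the needle is at the lean angle, about 0.33. I'll ease the small lateral load, set lean to 0.322, and re-check.

```bash
python3 - <<'E'
from h import *
lat=np.array([-A[1],A[0],0])
def tl():
    M=Ro.from_rotvec(r.observe()["orientation"]).as_matrix(); gz=-M[:,2]; gx=M[:,0]
    print("actual lean",np.round(np.arctan2(-(gz@lat),gz[2]),3),"square",np.round(np.arccos(-gx@A),3))
tl()
for s in(-.6,-1.0):
    p,R=pose(.322,-.5,c=CB+s*lat); r.line_to(p,R,velocity=20); r.wait(.3); print(s); rep(.322); tl()
r.wait(1.3); shot("w7"); rep(.322)
for t in["needle_tip","index_tip"]: print(t,[(np.round(x["xy"],1).tolist(),round(x["conf"],2)) for x in models.landmark_of(t,"wrist")])
shot("s7","side")
im=cv2.imread("pics/w7.png"); cv2.imwrite("pics/w7c.png",cv2.resize(im[165:265,185:380],None,fx=4,fy=5.9,interpolation=cv2.INTER_CUBIC))
E
```

```text
actual lean 0.329 square 0.002
-0.6
20.28 axial 13.1 lat 0.9 mA -0.43 pos err [ 0.9 -1.1 -0.1] w 23.0
actual lean 0.323 square 0.001
-1.0
20.83 axial 12.8 lat 2.2 mA -0.32 pos err [ 0.9 -1.2 -0.2] w 23.4
actual lean 0.324 square 0.001
22.18 axial 12.6 lat 1.2 mA -0.28 pos err [ 0.9 -1.2 -0.2] w 23.7
needle_tip [([304.0, 216.7], 0.83), ([489.8, 327.2], 0.59)]
index_tip [([309.3, 217.9], 0.85), ([491.8, 328.6], 0.5)]
```

View pics/w7c.png

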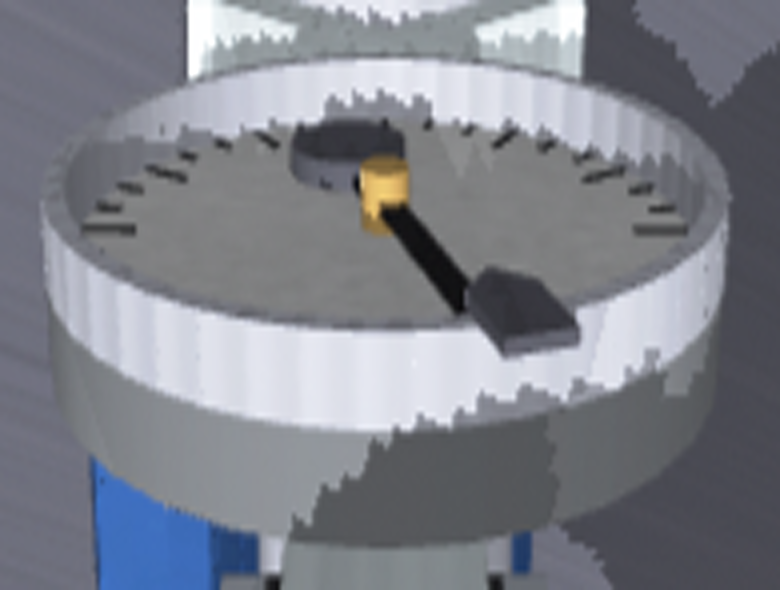

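The needle still lies under the tab's tip (crop (465,305) against (485,268)). The push is about 13 N, lean 0.324, square to 0.001 rad, lateral load about 1 N, and everything is still. I hand in.

```bash
python3 - <<'E'
from h import *
r.hand_in(); rep(.322)
E
```

```text
the job is handed in; nothing more can be done
the job is handed in; nothing more can be done
```

I gripped the bare-aluminium gauge by its barrel at 60 N and seated it upright on the longer bare stretch. Then I leaned it to its own +y in steps until the needle sat on the index, and handed in at about 22.3 s of the 45 s while still gripping it. No verdict was reported.

**Last checks before handing in:**
- **Lean and index:** actual lean was 0.324 rad. My index estimates from the pictures spread over about 0.30–0.335 rad, inside the 0.07 rad tolerance. In the last picture the needle runs under the index point.
- **Seat:** the push on the pipe was about 13 N with about 1 N sideways. The tool was square to the pipe within about 0.002 rad. The contact height upright matched the prediction within 0.1 mm.
- **Grip:** the jaws stayed closed on the barrel at about 23 mm.

**Disagreements:**
- The pipe sat about 1–2 mm to the side of my camera fit. I shifted the target to take up that sideways load.
- The needle angle read straight from the last-but-one picture came out lower (about 0.26–0.30 rad) because the tab hides the needle's end, so I relied on the lean angle instead.
- The hammer, disc and rosette were not re-measured afterwards; the arm was not taken near them at low height.

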